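Fit the splined locking knob on the phone clamp

ROBOT

A 6-joint arm with a two-finger parallel gripper is mounted at the origin on the work surface. World frame = base frame: x ahead of the robot, y to its left, z up, the work surface at z = 0. Lengths are in mm, angles in degrees, forces in N, time in s.
With the tool pointing down it reaches from about 300 to 850 mm from the base axis. Payload 4.2 kg.
Tool frame: the origin (TCP) lies midway between the tips of the shut fingers; the grasp point (between the pads) lies 19 mm behind it; x points along the fingers, y is the direction in which the jaws open and shut, and the axes are right-handed (so a half turn about x gives the same grasp; the last joint's range is limited). The gripper opens to 91 mm and grips with 3 to 60 N. Pads are 32 mm wide; open, the fingers measure 118 mm over their backs; the gripper's body (76 mm by 178 mm) begins 60 mm behind the grasp point.
Start: joints at [62.281, 18.312, 89.639, -0, 72.044, -1.146], TCP at [257.231, 514.272, 213.976] pointing down, gripper open.
Joint ranges: [-177.97, 177.97], [-48.28, 115.42], [12.27, 149.76], [-77.06, 257.06], [2.81, 150.46], [-146.56, 146.56]. Speed limits (degrees/s): [147.25, 147.25, 180, 180, 180, 180].

INTERFACE

Orientations are given as [roll, pitch, yaw] about the fixed x, y, z axes, in that order (R = Rz(yaw) Ry(pitch) Rx(roll)).
In Python, from workcell import env gives the robot as it stands.
- The arm moves only by the shell command python3 -m handwheel 'ROWS' [FORCE]. ROWS is text: rows parted by semicolons, each of 7 numbers parted by spaces: the turn, a rotation vector about the tool's x, y, z in degrees, then the shift along the tool's x, y, z in m, then the finger opening in m, from 0 to 0.0912. In form: rx ry rz x y z grip; .... A call has 1 to 12 rows; each row is the pose to reach, as a shift and turn from the pose commanded when the call began, along the tool's axes at that moment; what a row does not reach only later rows make up. A row lasts 1/12 s, in which the tool goes at most 41.7 mm and 7.16 degrees, less where a joint would pass 70% of its speed; a pose out of reach is approached as far as the arm can. A call with a gripper value outside its range is refused whole. The fingers move at their own pace and stop on an object; FORCE is the grip in N (left out, the last holds). Time passes only in rows, so rows that repeat a pose let the fingers close. It gives the time, the measured TCP pose, the force and the opening at its end, in the units of the state.
- env.state(): the state, without advancing time (a new reading comes with each control period).
- env.grab_frame(name): name is "side" or "top" or "wrist"; returns the picture (420x560x3 uint8, red, green, blue); there is no depth.
- env.get_calibration(name): a dict with "mtx" (3x3 intrinsics, pixels), "T" (4x4, takes a point from camera to world coordinates); the wrist camera has in their place "hand_eye" (4x4, takes a point from camera to tool coordinates, whose origin is the TCP and whose axes are the tool frame's). Camera axes: x right, y up, looking along -z (the intrinsics and any distortion apply to the point x, -y, -z); pixel columns grow to the right and rows downward; lengths in mm; the calibration is good to about 2 mm. The wrist camera is an equidistant fisheye: a pixel r from the principal point sees the ray r / f radians off the axis. A picture is of the moment at which its call begins: read the wrist's pose just before it. get_calibration takes no time and is no camera call.
- env.job_done(): hands the job in, once; it reports no verdict.
The state is a dict: "time_s": time; "qpos": joint angles; "qvel": joint speeds; "effort": joint torques, N m; "ee_pos": TCP position; "ee_rot": TCP orientation; "force": force on the tool from outside, world axes, zero at the start; "torque": the same for the moment, N m; "gripper_width": finger opening in mm.
Only numpy, scipy, OpenCV 4.12 (cv2) and the standard library are available. Lean on these libraries where they do the work, as an engineer would, in place of code of your own. Each camera call takes 0.05 s, during which the arm holds its last target. There are 200 camera calls.

TASK

Put the green knob, the one with the brass-toothed bore, back on the splined spindle of the phone clamp. Lower it on in the gripper, without dropping it, rocking it to and fro if needed until the teeth mesh, and push it fully home on its collar, then let go. Leave the black knob and the blue reel where they are.

Things in the scene. Friction and masses are not known exactly. Their poses are not given: they have to be found in the camera images.
- knob_mid (a point): Centre of the loose green hexagonal knob, upright on the table: 40 mm high (point 20 mm above its underside), 52 mm across flats, 60 mm over corners, about 0.1 kg. z up. Flats face along x and every 60 deg from it. A 37 mm brass-lined bore runs right through; six brass teeth in it, 3 mm wide, one mid-flat each, full height, lower ends rounded, leave 26 mm between tips.
- spindle_seat (a point): On the bolted-down clamp's spindle axis, at the top of its collar (36 mm wide, 40 mm over the table), where the knob's underside rests; z up. 19 mm core, 39 mm tall, tapered nose; 6 teeth 3 mm wide, 32 mm tall, 32 mm across. Meshes when knob x is parallel to this x, or n x 60 deg off; play 3.5 mm, 15 deg. Clamp bed 110 mm along x, to +45/-210 mm in y, all else on it under 35 mm over the table.
- black_knob: Bystander: loose black hexagonal knob of the same outside size (40 mm high, 52 mm across flats) with a grey metal insert and a small plain hole, no teeth; it does not fit. Origin at the centre of its underside, z up. Leave alone.
- reel: Bystander: loose empty blue plastic reel, two flanges 60 mm across, 40 mm high, standing on one flange. Origin at the centre of its underside, z up. Leave alone.

How it is judged (in metres and radians):
On the way:
1. the green knob's teeth enter between the spindle's teeth while the gripper touches the knob: its centre less than 45 mm above the collar and within 10 mm of the spindle's axis (horizontal distance between knob_mid and spindle_seat below 0.01 m and z of knob_mid in the frame of spindle_seat below 0.045 m and contact force between the fingers and knob above 0.3 N), for 0.1 s.
At the end, for the whole second after the job is handed in: the green knob sits upright (within 9 degrees) on the spindle, its centre within 8 mm of the spindle's axis and its underside within 5 mm of the collar, at rest and let go (horizontal distance between knob_mid and spindle_seat below 0.008 m and z of knob_mid in the frame of spindle_seat between 0.014 and 0.025 m and angle between knob_mid's own z axis and vertical below 0.15 rad and linear speed of knob below 0.02 m/s and contact force between the fingers and knob below 0.1 N); the robot touches nothing.
It fails at once if the black knob is moved by more than 30 mm (distance of black_knob from where it was at the start of the episode above 0.03 m).
It fails at once if the reel is moved by more than 30 mm (distance of reel from where it was at the start of the episode above 0.03 m).
It also fails if it takes over 40 s, if anything falls off the work surface, if the arm or the gripper's body presses on something with over 40 N, if the wrist force passes 120 N, or if a joint passes its speed limit or range.

## Working session

There is one attempt and no reset: what is moved stays moved. The work goes in short steps, Python scripts to look and compute and a shell command to move; the robot and the scene stay as the last step left them, time stands still between calls to the robot, and variables do not carry over. Pictures are saved under pics/ and viewed, on a budget of 10 in all, crops included, one or two more only if the job needs it, and the job is handed in when it is done.

```bash
mkdir -p pics
cat > h.py <<'E'
import numpy as np,cv2
from workcell import env
from scipy.spatial.transform import Rotation as R
def save(n,f):
    im=env.grab_frame(n); cv2.imwrite(f'pics/{f}.png',im[:,:,::-1]); return im
def ray(name,px,pose=None):
    c=env.get_calibration(name);K=np.array(c["mtx"]);u,v=px
    a=(u-K[0,2])/K[0,0];b=(v-K[1,2])/K[1,1]
    if name=='wrist':
        r=np.hypot(a,b);s=np.sin(r)/max(r,1e-9);d=np.array([a*s,-b*s,-np.cos(r)])
        p,e=pose;T=np.eye(4);T[:3,:3]=R.from_euler('xyz',e,degrees=True).as_matrix();T[:3,3]=p
        T=T@np.array(c["hand_eye"])
    else: d=np.array([a,-b,-1.]);T=np.array(c["T"])
    return T[:3,3],T[:3,:3]@d
def onz(name,px,z,pose=None):
    o,d=ray(name,px,pose);return o+d*(z-o[2])/d[2]
E
python3 - <<'E'
from h import *
s=env.state();print({k:np.round(v,2) for k,v in s.items()})
a=save('top','t0');b=save('side','s0')
for n in('top','side','wrist'):print({k:np.round(v,2).tolist() for k,v in env.get_calibration(n).items()})
E
```

```text
{'time_s': np.float64(0.0), 'qpos': array([62.28, 18.35, 89.71, -0.  , 72.04, -1.14]), 'qvel': array([-0.15, -0.14, -0.04, -0.07,  0.03,  0.08]), 'effort': array([ -0.  , -41.25, -23.2 ,   0.07,   0.05,  -0.  ]), 'ee_pos': array([256.99, 513.83, 213.14]), 'ee_rot': array([ -90.12,   89.9 , -116.69]), 'force': array([-0.05, -0.92,  0.17]), 'torque': array([-0.03,  0.01,  0.01]), 'gripper_width': np.float64(91.75)}
{'mtx': [[544.3, 0.0, 280.7], [0.0, 544.3, 203.17], [0.0, 0.0, 1.0]], 'T': [[0.03, 0.99, -0.16, 348.03], [-1.0, 0.03, 0.0, 79.52], [0.01, 0.16, 0.99, 1242.76], [0.0, 0.0, 0.0, 1.0]]}
{'mtx': [[436.73, 0.0, 287.87], [0.0, 436.73, 208.91], [0.0, 0.0, 1.0]], 'T': [[0.95, 0.24, -0.17, 379.74], [-0.3, 0.75, -0.58, -471.73], [-0.01, 0.61, 0.79, 774.15], [0.0, 0.0, 0.0, 1.0]]}
{'mtx': [[325.19, 0.0, 278.11], [0.0, 325.19, 207.41], [0.0, 0.0, 1.0]], 'hand_eye': [[0.0, 0.27, -0.96, -169.67], [1.0, 0.0, 0.0, 0.16], [0.0, -0.96, -0.27, -76.49], [0.0, 0.0, 0.0, 1.0]]}
```

View pics/t0.png

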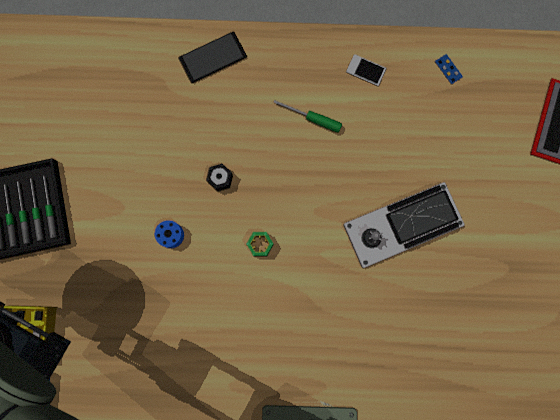

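View pics/s0.png

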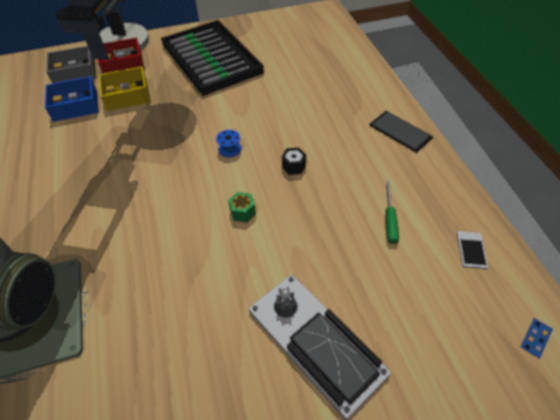

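Top view: green knob at about (260,244), spindle (372,238), black knob (220,177), reel (169,235). Side view: knob (242,206), spindle (286,300). The clamp bed runs from the spindle to the upper right in the top view.

Run:
```python
from h import *
a=cv2.imread('pics/t0.png');b=cv2.imread('pics/s0.png')
def green(im,c,r=28):
    h=cv2.cvtColor(im,cv2.COLOR_BGR2HSV);m=cv2.inRange(h,(45,90,40),(85,255,255))
    k=np.zeros_like(m);cv2.circle(k,c,r,255,-1);m&=k
    cs=cv2.findContours(m,0,1)[0];return max(cs,key=cv2.contourArea)
ct=green(a,(260,244));cs=green(b,(242,206))
hull=cv2.convexHull(ct)[:,0]
for z in(40,):
  P=np.array([onz('top',p,z)[:2] for p in hull]);(c,r)=cv2.minEnclosingCircle(P.astype(np.float32))
  print('knob top',c,r)
  d=P-P.mean(0);th=np.radians(np.arange(0,60,1));
  w=[np.ptp(d@np.array([np.cos(t+k*np.pi/3),np.sin(t+k*np.pi/3)])) for t in th for k in range(3)]
  w=np.array(w).reshape(60,3).mean(1);print('minwidth dir',w.argmin(),w.min(),'max',w.argmax(),w.max())
# triangulate
def tri(p,q):
    o1,d1=ray('top',p);o2,d2=ray('side',q)
    s=np.linalg.lstsq(np.c_[d1,-d2],o2-o1,rcond=None)[0];x=o1+d1*s[0];y=o2+d2*s[1];return (x+y)/2,np.linalg.norm(x-y)
print(cv2.boundingRect(ct),cv2.boundingRect(cs))
print('knob tri',tri((260,244),(242,206)));print('spin tri',tri((372,238),(286,293)))
for n,p in(('black',(220,177)),('reel',(169,235))):print(n,onz('top',p,40))
print('spindle at z75',onz('top',(372,238),75))
# bed corners (top view) by hand
C=[onz('top',p,12)[:2] for p in((344,223),(363,267),(464,227),(446,184))];C=np.array(C);print(C)
for i,j in((0,1),(1,2),(2,3),(3,0)):
  e=C[j]-C[i];print(np.linalg.norm(e),np.degrees(np.arctan2(e[1],e[0])))
cv2.imwrite('pics/crop1.png',np.hstack([cv2.resize(a[205:285,220:300],(400,400),interpolation=2),cv2.resize(a[198:278,332:412],(400,400),interpolation=2)]))
```

```text
knob top (449.71307373046875, 120.00203704833984) 29.8452205657959
minwidth dir 2 52.10448704923899 max 32 58.86325513190343
(246, 232, 28, 24) (229, 192, 26, 30)
knob tri (array([450.33886684, 119.38564885,  24.7520488 ]), np.float64(0.1853509724407004))
spin tri (array([ 471.48342128, -125.77019847,   59.72536049]), np.float64(7.458975095176258))
black [597.54499265 214.21245979  40.        ]
reel [463.18190981 320.90038998  40.        ]
spindle at z75 [ 466.19397854 -122.86953582   75.        ]
[[ 504.978854    -69.84977364]
 [ 406.51559872 -113.64117742]
 [ 503.89446978 -343.72050489]
 [ 602.64328917 -304.56683904]]
107.76223683343918 -156.02295607227873
249.83823057926972 -67.05995456628125
106.22776887174165 21.628205066384467
254.2251810649497 112.59191673367128
```

View pics/crop1.png

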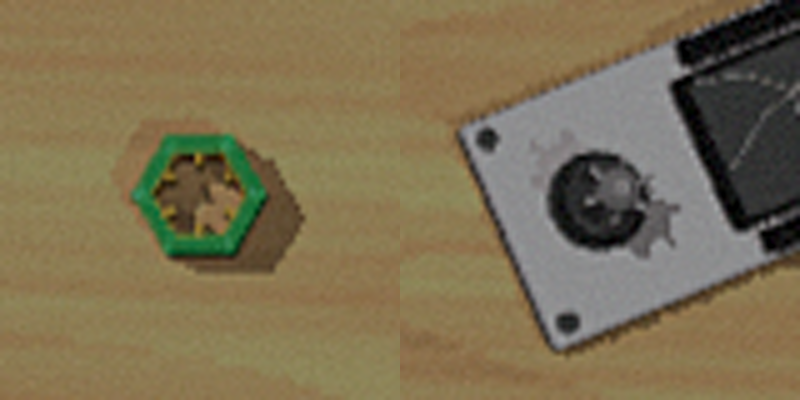

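Crop: the knob's flats face image up/down (world x, about 2°). The collar is at about (371,238) and the nose tip at about (375.6,235.4), with the bed x axis at about 22.8°. So the knob needs a turn of about +21°.

```bash
cat >> h.py <<'E'
def pose():
    s=env.state();return np.array(s['ee_pos']),np.array(s['ee_rot'])
def rel(target,yawdir):
    """shift/turn in tool axes so TCP at target, tool x down, tool y along yawdir (deg, mod 180)"""
    p,e=pose();M=R.from_euler('xyz',e,degrees=True)
    best=None
    for k in(0,180):
        t=np.radians(yawdir+k);y=np.array([np.cos(t),np.sin(t),0]);x=np.array([0,0,-1.]);D=R.from_matrix(np.c_[x,y,np.cross(x,y)])
        v=(M.inv()*D).as_rotvec(degrees=True)
        if best is None or np.linalg.norm(v)<np.linalg.norm(best):best=v
    print('pose',p.round(1),'ydir',np.degrees(np.arctan2(*M.as_matrix()[1::-1,1])).round(2),'turn',best.round(2),'shift mm',M.inv().apply(np.array(target)-p).round(1),'q',np.round(env.state()['qpos'],1))
E
python3 - <<'E'
from h import *
print(onz('top',(371,238),40),onz('top',(375.6,235.4),79))
for y in(2,62,122):rel([450,120,140],y)
E
```

```text
[ 469.67021054 -126.71522886   40.        ] [ 471.61821393 -129.90585256   79.        ]
pose [257.  513.9 213.2] ydir 63.42 turn [6.142e+01 5.000e-02 8.000e-02] shift mm [  73.6 -265.8  348.8] q [62.3 18.3 89.7 -0.  72.  -1.1]
pose [257.  513.9 213.2] ydir 63.42 turn [ 1.42 -0.    0.09] shift mm [  73.6 -265.8  348.8] q [62.3 18.3 89.7 -0.  72.  -1.1]
pose [257.  513.9 213.2] ydir 63.42 turn [-5.858e+01 -5.000e-02  8.000e-02] shift mm [  73.6 -265.8  348.8] q [62.3 18.3 89.7 -0.  72.  -1.1]
```

```bash
P="";python3 -m handwheel '1.4 0 0 0.074 -0.266 0.349 0.091; 1.4 0 0 0.074 -0.266 0.349 0.091; 1.4 0 0 0.074 -0.266 0.349 0.091; 1.4 0 0 0.074 -0.266 0.349 0.091; 1.4 0 0 0.074 -0.266 0.349 0.091; 1.4 0 0 0.074 -0.266 0.349 0.091; 1.4 0 0 0.074 -0.266 0.349 0.091; 1.4 0 0 0.074 -0.266 0.349 0.091; 1.4 0 0 0.074 -0.266 0.349 0.091; 1.4 0 0 0.074 -0.266 0.349 0.091; 1.4 0 0 0.074 -0.266 0.349 0.091; 1.4 0 0 0.074 -0.266 0.349 0.091' 20
python3 - <<'E'
from h import *
rel([450,120,140],62);p=pose();np.save('p1.npy',p);save('wrist','w1')
E
```

```text
time_s: 1.1
ee_pos: [451.5, 116.1, 138.8]
ee_rot: [-91.4, 89.9, -119.7]
force: [0.7, 0.3, 0.0]
gripper_width: 91.3
pose [451.5 116.1 138.8] ydir 61.74 turn [-0.26 -0.    0.14] shift mm [-1.2  2.7 -3.1] q [ 1.310e+01  1.240e+01  1.098e+02 -1.000e-01  5.790e+01 -4.860e+01]
```

View pics/w1.png

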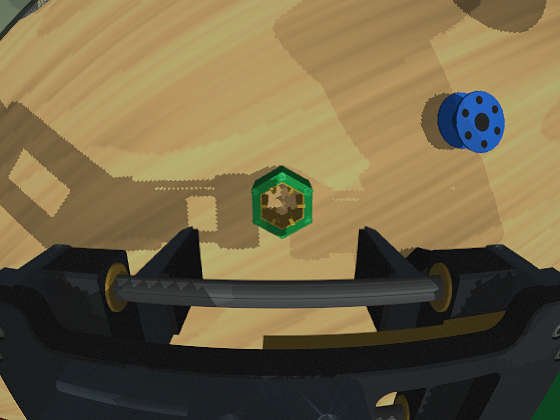

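The wrist view shows the knob at (282,205) between the open fingers, flats facing the jaws. I'll measure its top ring.

```bash
cat >> h.py <<'E'
def knobtop(f,po,z,vmin=110):
    a=cv2.imread(f'pics/{f}.png');h=cv2.cvtColor(a,cv2.COLOR_BGR2HSV);m=cv2.inRange(h,(50,120,vmin),(85,255,255))
    m[:, :200]=0;m[:,400:]=0
    c=max(cv2.findContours(m,0,1)[0],key=cv2.contourArea);hull=cv2.convexHull(c)[:,0]
    P=np.array([onz('wrist',p,z,po)[:2] for p in hull]);d=P-P.mean(0)
    th=np.arange(0,60,.5);U=lambda t:np.array([np.cos(np.radians(t)),np.sin(np.radians(t))])
    w=np.array([np.mean([np.ptp(d@U(t+k)) for k in(0,60,120)]) for t in th]);i=w.argmin()
    print(cv2.boundingRect(c),'centre',cv2.minEnclosingCircle(P.astype(np.float32)),'flat dir',th[i],w[i],w.max())
E
python3 - <<'E'
from h import *
po=np.load('p1.npy')
for v in(60,90,110,125):knobtop('w1',po,40,v)
E
```

```text
(252, 167, 61, 72) centre ((449.05340576171875, 121.25471496582031), 31.534698486328125) flat dir 2.0 53.709666430087104 60.382826351013286
(252, 172, 61, 67) centre ((450.77886962890625, 119.83379364013672), 29.518959045410156) flat dir 2.0 51.6935810252001 58.833724780265776
(270, 172, 43, 67) centre ((450.7502136230469, 119.9430923461914), 29.40866470336914) flat dir 2.5 46.30438669542884 51.62501104803365
(271, 172, 42, 53) centre ((449.9735107421875, 131.04373168945312), 25.63905906677246) flat dir 1.5 39.25745067114984 40.76065835832269
```

```bash
python3 -m handwheel '-0.2 0 0 0.04 0.003 -0.003 0.091; -0.2 0 0 0.08 0.003 -0.003 0.091; -0.2 0 0 0.115 0.003 -0.003 0.091; -0.2 0 0 0.133 0.003 -0.003 0.091; -0.2 0 0 0.133 0.003 -0.003 0.091; -0.2 0 0 0.133 0.003 -0.003 0.091'
python3 -m handwheel '0 0 0 0 0 0 0.04; 0 0 0 0 0 0 0.04; 0 0 0 0 0 0 0.04; 0 0 0 0 0 0 0.04; 0 0 0 0 0 0 0.04; 0 0 0 0 0 0 0.04; 0 0 0 0 0 0 0.04; 0 0 0 0 0 0 0.04; 0 0 0 0 0 0 0.04; 0 0 0 0 0 0 0.04' 25
```

```text
time_s: 1.65
ee_pos: [448.4, 125.2, 6.6]
ee_rot: [-147.4, 89.9, -175.1]
force: [0.6, -0.4, 0.7]
gripper_width: 90.8
time_s: 2.48
ee_pos: [449.2, 124.2, 7.4]
ee_rot: [41.5, 90.0, 13.7]
force: [-0.4, 0.3, 6.0]
gripper_width: 52.7
```

```bash
python3 -m handwheel '0 0 0 -0.03 0 0 0.04; 0 0 0 -0.06 0 0 0.04; 0 0 0 -0.1 0 0 0.04; 0 0 0 -0.13 0 0 0.04; 0 0 0 -0.14 0 0 0.04; 0 0 0 -0.14 0 0 0.04; 0 0 0 -0.14 0 0 0.04'
python3 - <<'E'
from h import *
p=pose();np.save('p2.npy',p);save('wrist','w2')
for v in(60,75,90,100):knobtop('w2',p,p[0][2]-7+40,v)
rel([471,-128,135],82.8)
E
```

```text
time_s: 3.07
ee_pos: [448.9, 124.3, 146.7]
ee_rot: [70.3, 90.0, 42.5]
force: [-0.3, 0.7, -1.6]
gripper_width: 52.3
(223, 232, 111, 48) centre ((441.6667785644531, 127.99909973144531), 25.945676803588867) flat dir 2.0 39.83104329892884 41.437355403840904
(224, 233, 109, 46) centre ((442.50439453125, 127.55320739746094), 25.626632690429688) flat dir 2.0 38.98715877199291 40.6366022872233
(249, 313, 19, 11) centre ((461.2233581542969, 106.30352783203125), 4.846116065979004) flat dir 3.0 7.151948749831131 7.455960371324586
(250, 313, 18, 11) centre ((461.0679016113281, 106.68525695800781), 4.733730792999268) flat dir 3.0 6.898410905413779 7.335104141314062
pose [448.2 124.1 145.8] ydir 62.22 turn [-20.58  -0.11   0.06] shift mm [  10.8 -212.4  137.7] q [ 14.1  11.9 109.3   0.   58.9 -48.2]
```

View pics/w2.png

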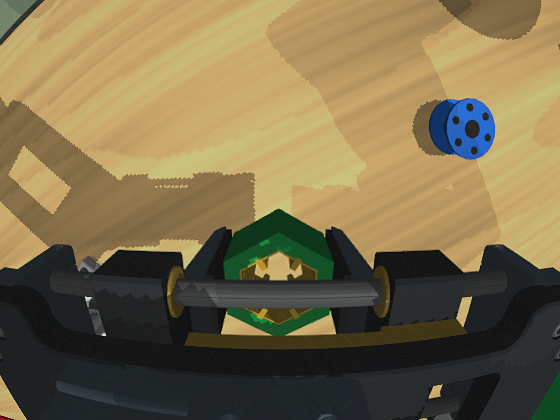

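The knob is held level. Near lower corner is at about (279,209), near top corner at about (279,238), far top corner at about (279,336). I'll take its centre in the tool frame from those corners.

Run:
```python
from h import *
p=np.load('p2.npy');M=R.from_euler('xyz',p[1],degrees=True)
for px,dz in(((279,209),-7),((279,238),33),((279,336),33),((224,265),33),((333,265),33)):
    print(px,M.inv().apply(onz('wrist',px,p[0][2]+dz,p)-p[0]).round(1))
```

```text
(279, 209) [  7.    0.5 -26. ]
(279, 238) [-33.    0.4 -23.8]
(279, 336) [-33.    0.4  31.6]
(224, 265) [-33.  -25.4 -10.1]
(333, 265) [-33.   25.8 -10. ]
```

```bash
python3 -c "
from h import *
rel([540,-137,135],82.8)"
```

```text
pose [448.2 124.1 145.8] ydir 62.22 turn [-20.58  -0.11   0.06] shift mm [  10.7 -188.2  202.9] q [ 14.1  11.9 109.3   0.   58.9 -48.2]
```

```bash
python3 -m handwheel '-3 0 0 0.002 -0.02 0.022 0.04; -6 0 0 0.004 -0.04 0.045 0.04; -9 0 0 0.005 -0.065 0.07 0.04; -12 0 0 0.006 -0.09 0.1 0.04; -15 0 0 0.008 -0.115 0.125 0.04; -18 0 0 0.01 -0.14 0.15 0.04; -20.5 0 0 0.01 -0.16 0.175 0.04; -20.5 0 0 0.01 -0.18 0.195 0.04; -20.5 0 0 0.01 -0.188 0.203 0.04; -20.5 0 0 0.01 -0.188 0.203 0.04; -20.5 0 0 0.01 -0.188 0.203 0.04; -20.5 0 0 0.01 -0.188 0.203 0.04'
python3 - <<'E'
from h import *
p=pose();np.save('p3.npy',p);save('wrist','w3')
rel([466.5,-127.5,135],82.8)
E
```

```text
time_s: 4.12
ee_pos: [540.0, -135.1, 136.0]
ee_rot: [156.4, 89.8, 149.2]
force: [1.4, 0.6, -0.5]
gripper_width: 52.3
pose [ 540.3 -135.   136.4] ydir 82.8 turn [-0.   -0.1  -0.05] shift mm [  1.5  -1.8 -74.1] q [-15.2  20.2  98.7   0.   61.2 -98.1]
```

View pics/w3.png

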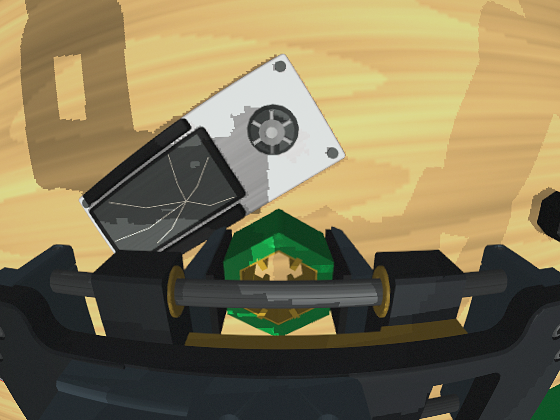

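The spindle is seen from right above: collar centre about (273,130), six teeth visible. I'll enlarge it to check the angle.

Run:
```python
import cv2
a=cv2.imread('pics/w3.png')
cv2.imwrite('pics/crop3.png',cv2.resize(a[95:165,235:315],(800,700),interpolation=2)[50:650])
from h import *
g=cv2.cvtColor(a,cv2.COLOR_BGR2GRAY);m=(g<75).astype('uint8')*255;k=np.zeros_like(m);cv2.circle(k,(273,130),32,255,-1);m&=k
c=cv2.convexHull(max(cv2.findContours(m,0,1)[0],key=cv2.contourArea))
e=cv2.fitEllipse(c);p=np.load('p3.npy');print(e,onz('wrist',e[0],40,p),[np.linalg.norm(onz('wrist',(e[0][0]-25,e[0][1]),40,p)-onz('wrist',(e[0][0]+25,e[0][1]),40,p))])
print(onz('wrist',(271.5,131.5),79,p))
C=[onz('wrist',q,8,p)[:2] for q in((282,54),(345,157))]
d=C[1]-C[0];print(C,np.linalg.norm(d),np.degrees(np.arctan2(d[1],d[0])))
```

```text
((272.4151306152344, 129.2935791015625), (49.33708572387695, 50.53209686279297), 72.81126403808594) [ 472.13136169 -131.05934116   40.        ] [np.float64(40.591621179333416)]
[ 472.47810825 -131.08928437   79.        ]
[array([ 404.90437087, -114.28737146]), array([506.2368653 , -67.93374767])] 111.4312921233716 24.58129282088781
```

View pics/crop3.png

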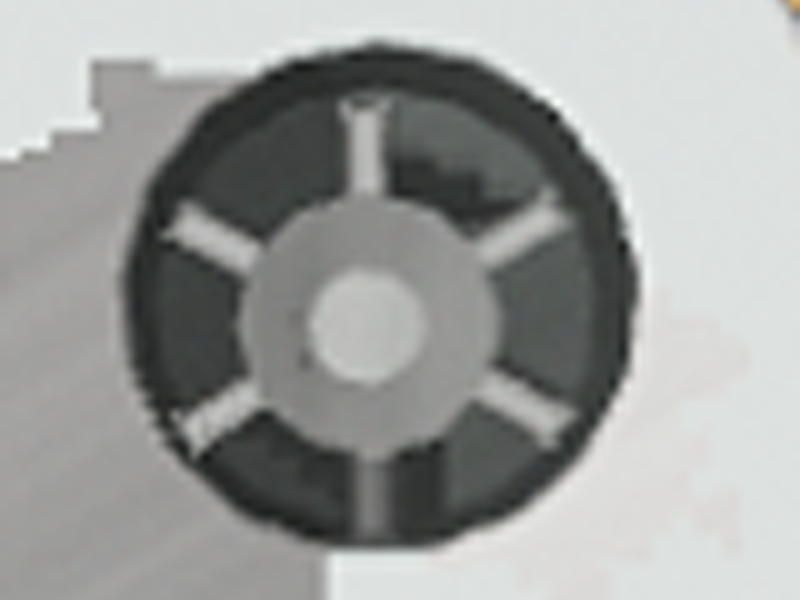

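The spindle teeth lie along tool z, midway between the knob's teeth, so the meshing angle is already right. Moving over the axis and partway down.

```bash
python3 -m handwheel '0 0 0 0 -0.002 -0.03 0.04; 0 0 0 0 -0.004 -0.06 0.04; 0 0 0 0 -0.005 -0.072 0.04; 0 0 0 0.015 -0.005 -0.072 0.04; 0 0 0 0.03 -0.005 -0.072 0.04; 0 0 0 0.036 -0.005 -0.072 0.04; 0 0 0 0.036 -0.005 -0.072 0.04; 0 0 0 0.036 -0.005 -0.072 0.04; 0 0 0 0.036 -0.005 -0.072 0.04; 0 0 0 0.036 -0.005 -0.072 0.04'
python3 - <<'E'
from h import *
rel([468.3,-130.9,100],82.8);save('wrist','w4');save('side','s4')
a=cv2.imread('pics/w4.png')[200:350,200:360];b=cv2.imread('pics/s4.png')[230:350,230:350]
cv2.imwrite('pics/c4.png',np.hstack([cv2.resize(a,(427,400),interpolation=2),cv2.resize(b,(370,400),interpolation=2)]))
E
```

```text
time_s: 5.0
ee_pos: [469.8, -132.5, 101.6]
ee_rot: [-4.7, 89.9, -12.0]
force: [0.7, 0.7, -0.4]
gripper_width: 52.8
pose [ 469.8 -132.5  101.6] ydir 82.75 turn [-0.05  0.09  0.01] shift mm [ 1.6  1.4 -1.7] q [-17.1  16.6 110.3   0.   53.1 -99.9]
```

View pics/c4.png

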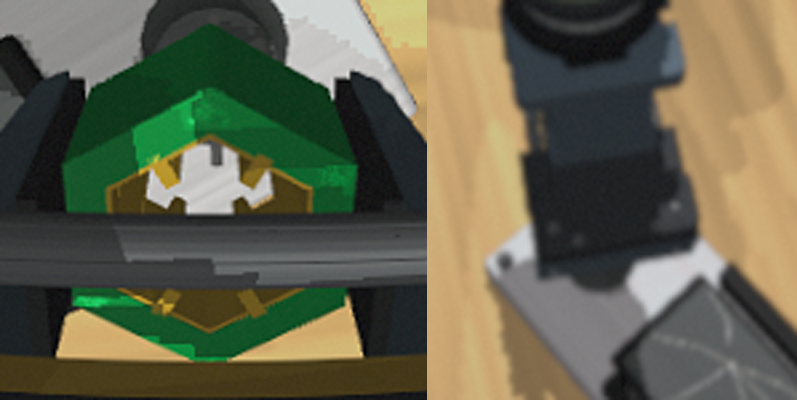

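```bash
python3 -m handwheel '0 0 0 0 0.001 -0.0015 0.04; 0 0 0 0.004 0.001 -0.0015 0.04; 0 0 0 0.008 0.001 -0.0015 0.04; 0 0 0 0.012 0.001 -0.0015 0.04; 0 0 0 0.016 0.001 -0.0015 0.04; 0 0 0 0.019 0.001 -0.0015 0.04; 0 0 0 0.021 0.001 -0.0015 0.04; 0 0 0 0.021 0.001 -0.0015 0.04'
python3 -m handwheel '0 0 0 0.002 0 0 0.04; 0 0 0 0.004 0 0 0.04; 0 0 0 0.006 0 0 0.04; 0 0 0 0.006 0 0 0.04'
python3 -c "
from h import *
rel([468.3,-130.9,47],82.8);s=env.state();print(s['force'],s['torque'])"
```

```text
time_s: 5.77
ee_pos: [467.4, -131.2, 79.3]
ee_rot: [166.1, 89.9, 158.8]
force: [-0.1, -0.0, -1.1]
gripper_width: 52.6
time_s: 6.1
ee_pos: [467.5, -131.2, 73.6]
ee_rot: [162.1, 90.0, 154.8]
force: [0.1, 0.5, -0.9]
gripper_width: 52.5
pose [ 467.5 -131.2   73.6] ydir 82.73 turn [-0.07 -0.04 -0.01] shift mm [26.6  0.4  0.8] q [-17.   18.4 112.5   0.   49.1 -99.8]
[ 0.06952988  0.47656535 -0.85954818] [-0.02189059  0.00637488 -0.03023696]
```

No contact force with the underside 5 mm below the tooth tops, so it is meshing. Lowering on.

```bash
python3 -m handwheel '0 0 0 0.003 0 0 0.04; 0 0 0 0.006 0 0 0.04; 0 0 0 0.009 0 0 0.04; 0 0 0 0.012 0 0 0.04; 0 0 0 0.015 0 0 0.04; 0 0 0 0.018 0 0 0.04; 0 0 0 0.021 0 0 0.04; 0 0 0 0.023 0 0 0.04; 0 0 0 0.024 0 0 0.04; 0 0 0 0.024 0 0 0.04'
python3 -m handwheel '0 0 0 0.001 0 0 0.04; 0 0 0 0.002 0 0 0.04; 0 0 0 0.003 0 0 0.04; 0 0 0 0.003 0 0 0.04'
```

```text
time_s: 6.93
ee_pos: [467.6, -131.2, 49.7]
ee_rot: [159.3, 90.0, 152.0]
force: [0.1, -0.4, -0.4]
gripper_width: 52.1
time_s: 7.27
ee_pos: [467.9, -131.3, 47.3]
ee_rot: [1.7, 90.0, -5.6]
force: [-0.6, 0.8, 1.6]
gripper_width: 52.1
```

```bash
python3 -m handwheel '0 0 0 0.0005 0 0 0.04; 0 0 0 0.001 0 0 0.04; 0 0 0 0.001 0 0 0.04'
python3 - <<'E'
from h import *
save('wrist','w5');save('side','s5')
a=cv2.imread('pics/w5.png')[180:350,190:370];b=cv2.imread('pics/s5.png')[230:350,230:350]
cv2.imwrite('pics/c5.png',np.hstack([cv2.resize(a,(424,400),interpolation=2),cv2.resize(b,(370,400),interpolation=2)]))
E
```

```text
time_s: 7.52
ee_pos: [467.9, -131.3, 47.1]
ee_rot: [-3.5, 90.0, -10.8]
force: [-1.9, 1.5, 10.4]
gripper_width: 52.3
```

View pics/c5.png

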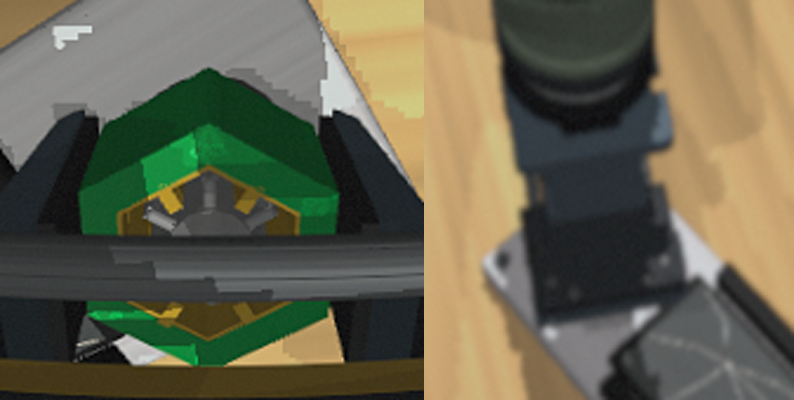

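The teeth are meshed with the spindle inside the bore. Contact is 10 N at the expected TCP height of 47 mm, so it is home. Releasing, then rising.

```bash
python3 -m handwheel '0 0 0 -0.001 0 0 0.091; 0 0 0 -0.001 0 0 0.091; 0 0 0 -0.001 0 0 0.091; 0 0 0 -0.001 0 0 0.091; 0 0 0 -0.001 0 0 0.091; 0 0 0 -0.001 0 0 0.091; 0 0 0 -0.001 0 0 0.091; 0 0 0 -0.001 0 0 0.091'
python3 -m handwheel '0 0 0 -0.02 0 0 0.091; 0 0 0 -0.05 0 0 0.091; 0 0 0 -0.08 0 0 0.091; 0 0 0 -0.1 0 0.03 0.091; 0 0 0 -0.1 0 0.06 0.091; 0 0 0 -0.1 0 0.07 0.091; 0 0 0 -0.1 0 0.07 0.091; 0 0 0 -0.1 0 0.07 0.091'
python3 - <<'E'
from h import *
p=pose();save('wrist','w6')
a=cv2.imread('pics/w6.png');cv2.imwrite('pics/c6.png',cv2.resize(a[60:240,180:400],(733,600),interpolation=2))
for z in (80,):
  for v in(60,90):knobtop('w6',p,z,v)
E
```

```text
time_s: 8.28
ee_pos: [467.7, -131.3, 46.8]
ee_rot: [136.8, 90.0, 129.5]
force: [0.4, 0.2, -0.6]
gripper_width: 90.9
time_s: 8.95
ee_pos: [536.0, -139.8, 145.9]
ee_rot: [171.6, 89.8, 164.3]
force: [-0.1, -0.1, 0.2]
gripper_width: 91.0
(242, 94, 72, 81) centre ((471.0313720703125, -131.8475341796875), 29.54183578491211) flat dir 22.5 51.47274439439318 58.65675418901955
(242, 94, 72, 81) centre ((471.0313720703125, -131.8475341796875), 29.54183578491211) flat dir 22.5 51.44027561324973 58.655774375200686
```

View pics/c6.png

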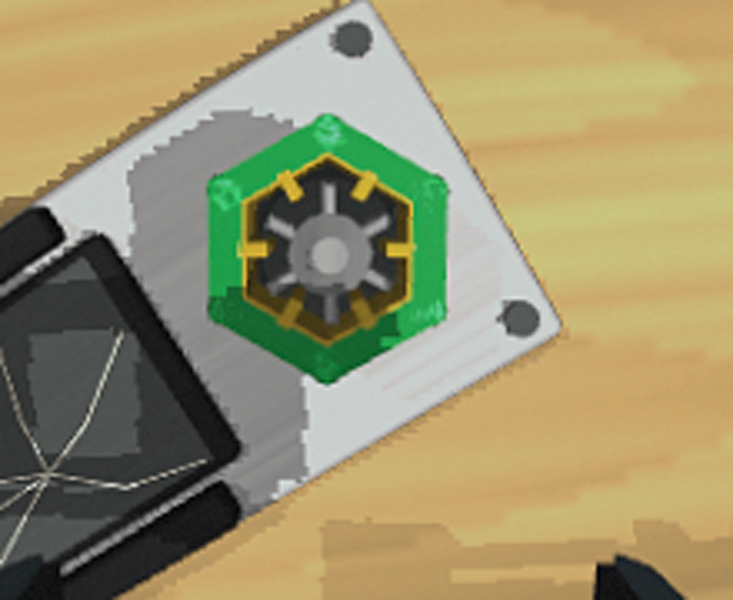

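The knob is centred on the spindle with its teeth interleaved. Its apparent size fits a top height of 80 mm, so it is fully home. Handing in.

```bash
python3 -c "
from h import *
print(env.job_done())"
```

```text
the job is handed in; nothing more can be done
None
```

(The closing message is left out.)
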